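# Press the canister lids home and set the vacuum slider

### The arm

A 6-joint arm with a two-finger parallel gripper is mounted at the origin on the work surface. World frame = base frame: x ahead of the robot, y to its left, z up, the work surface at z = 0. Lengths are in m, angles in rad, forces in N, time in s.
With the tool pointing down it reaches from about 0.35 to 0.975 m from the base axis. Payload 4.9 kg.
Tool frame: the origin (TCP) lies at the very end of the fingers, on their centre line; the grasp point (between the pads) lies 19 mm behind it; z points along the fingers, y is the line along which they close (so a half turn about z gives the same grasp; the last joint's range is limited). The gripper opens to 85 mm and grips with 20 to 120 N. Pads are 22 mm wide; open, the fingers measure 114 mm over their backs; the gripper's body (76 mm by 85 mm) begins 54 mm behind the grasp point. The pads swing forward as they close: fully open they stand 13 mm farther back than shut.
Start: joints at [1.153, 0.053, 1.613, -0, 1.476, -0.119], TCP at [0.184, 0.597, 0.205] pointing down, gripper open.
Joint ranges: [-3.01, 3.01], [-1.01, 2.22], [0.06, 2.58], [-1.02, 4.17], [0.09, 2.62], [-3.14, 3.14]. Speed limits (rad/s): [2.57, 2.57, 3.14, 3.14, 3.14, 3.14].

### API

Orientations are given as a unit quaternion [w, x, y, z].
In Python, from plant import monitor, vision, manip gives the robot as it stands. The module is installed in compiled form; this text tells all that it offers.
- The arm moves only by the tool arm_command, never from a script. Its argument "rows" is a list of rows, each a list of 3 entries, a list of its own where there are three numbers: the finger opening in mm, from 0 to 85.4, then the shift along the world's x, y, z in units of 30 cm (1.0 is 30 cm), then the turn, a rotation vector about the world's x, y, z in units of pi/2 rad (1.0 is pi/2 rad). In form: [[claw, [x, y, z], [wx, wy, wz]], ...]. A call has 1 to 12 rows; each row is the pose to reach, as a shift and turn from the pose commanded when the call began; what a row does not reach only later rows make up. A row lasts 1/12 s, in which the tool goes at most 41.7 mm and 7.16 degrees, less where a joint would pass 70% of its speed; a pose out of reach is approached as far as the arm can. A call with a number of a shift or a turn outside -1 to 1 is refused whole. A call with a gripper value outside its range is refused whole. The fingers move at their own pace and stop on an object; the grip force is fixed at half the most. Time passes only in rows, so rows that repeat a pose let the fingers close. It gives the time, the measured TCP pose, the force, the opening and the grip force at its end, in the units of the state.
- monitor.state(): the state, without advancing time (a new reading comes with each control period).
- vision.grab_frame(name): name is "scene" or "top" or "wrist"; returns a dict with "color" (384x512x3 uint8, red, green, blue), "z_map" (384x512 float32, m along the optical axis (not along the pixel's ray), 0 where there is no reading), "mtx" (3x3 intrinsics, pixels), "R" (3x3) and "t" (3): a world point X has camera coordinates R X + t. Camera axes: x right, y down, z forward; pixel columns grow to the right and rows downward; lengths in m; the calibration is good to about 2 mm. A picture is of the moment at which its call begins.
- manip.job_done(): hands the job in; it is judged then, once.
The state is a dict: "time": time; "joint_pos": joint angles; "joint_vel": joint speeds; "joint_efforts": joint torques, N m; "tool_pos": TCP position; "tool_rot": TCP orientation; "contact_force": force on the tool from outside, world axes, zero at the start; "ft_torque": the same for the moment, N m; "gripper_width": opening from 0.0 (shut) to 1.0 (fully open); "grasp_force": force on a finger pad.
Only numpy, scipy, OpenCV 4.12 (cv2) and the standard library are available. Lean on these libraries where they do the work, as an engineer would, in place of code of your own. Each camera call takes 0.05 s, during which the arm holds its last target. There are 200 camera calls.

### The job

Both sample canisters on the station have their lids standing proud: press each lid fully home, firmly but without ramming it. Then slide the vacuum slider along its track until the middle of its grip lines up with the pointed marker clip, leave it there and let go. Leave the other things on the bench where they are.

Things in the scene. Friction and masses are not known exactly. Their poses are not given: they have to be found in the camera images.
- station: Vacuum sample station, fixed: grey base plate 12 mm thick, x -190 to +115 mm, 460 mm wide in front, 360 mm behind. A steel shelf rises away from its front (its -x, turned to the robot's right) at 35 degrees and carries the canisters; slider along the front: housing 75 x 250 mm, centred on x = -135 mm, top at z = 36 mm. Origin on the table plane; x away from the front, y along the slider.
- lamp (a point): Middle of the underside of the station's lamp bar (26 mm wide, 18 mm high, 340 mm long along y) 337 mm above the table, about 180 mm above the lids, on a post 20 mm thick behind the shelf (station x = +105, y = 0 mm). It bars the way straight down to the lids; along their leaning axis, from the station's front, the way is free.
- round_can: The round (100 mm diameter, 60 mm high, lid 112 mm diameter) steel sample canister, fixed on the sloping shelf, leaning 35 degrees from vertical towards the station's front (-x); carries the lid. Origin on the table plane, 85 mm below the middle of its foot; axes parallel to the station's. It may have the left or the right place (82 mm either side of the middle).
- round_lid (a joint): How far its lid has been pressed in along the leaning axis, m: 0 = 14 mm proud (a black rubber plug shows beneath), 0.014 = fully home, rim against rim. Starts 0 to 4 mm in. Tight seal: it moves only when pushed with more than about 8 N and stays where it is left.
- round_pad (a point): Middle of the top face of the raised pad (54 mm diameter, 6 mm high) on the white plastic lid. z points out of the lid along its leaning axis, 35 degrees from vertical towards the station's front; to seat the lid push along -z. Moves with the lid.
- square_can: The square (96 x 96 mm, 60 mm high, lid 108 x 108 mm) steel sample canister, fixed on the sloping shelf, leaning 35 degrees from vertical towards the station's front (-x); carries the lid. Origin on the table plane, 85 mm below the middle of its foot; axes parallel to the station's. It may have the left or the right place (82 mm either side of the middle).
- square_lid (a joint): How far its lid has been pressed in along the leaning axis, m: 0 = 14 mm proud (a black rubber plug shows beneath), 0.014 = fully home, rim against rim. Starts 0 to 4 mm in. Tight seal: it moves only when pushed with more than about 8 N and stays where it is left.
- square_pad (a point): Middle of the top face of the raised pad (52 x 52 mm, 6 mm high) on the white plastic lid. z points out of the lid along its leaning axis, 35 degrees from vertical towards the station's front; to seat the lid push along -z. Moves with the lid.
- slide (a joint): Position of the vacuum slider along the station's +y, m: 0 = the -y end of its track, 0.16 = the +y end. Needs about 2 N and stays where it is left.
- slide_grip (a point): Middle of the top face of the black slider grip, a block 60 mm (x) by 24 mm (y), 34 mm high above the housing, with a thin white line across its top in the middle; this point is 71 mm above the table. Axes as the station's.
- marker: Fixed steel marker clip at the lid side of the slider housing, dark, 18 mm wide, standing from z = 12 to 66 mm, with a pointed nose towards the slider. Origin at its foot under the nose; its y axis is parallel to the track. The grip's line is at the mark when its middle has the same y in this frame. The clip does not block the grip.
- label_roll: Roll of paper labels lying flat, 60 mm diameter, 30 mm high, on the station's base plate at the +y end of the slider. Origin under its centre. Bystander.
- jar: Small amber sample jar, 48 mm diameter, 65 mm high, on the station's base plate at the -y end of the slider. Origin under its centre. Bystander.
- beaker: Glass beaker, 70 mm diameter, 90 mm high, upright on the table left of the station. Origin under its centre. Bystander.
- salami: Dry salami with a paper band, 180 mm long, 44 mm thick, lying along its x on the table to the right. Origin under its middle. Bystander.
- spoon: Steel spoon lying along its x on the table to the left. Bystander.
- probe: White hand-held thermometer probe, 200 mm long, lying along its x on the table to the right. Bystander.

How it is judged:
On the way, in this order (a step that is already met when the one before it is completed fails the run):
1. both lids are pressed fully home (value of joint each of round_lid, square_lid above 0.0118 m), for 0.2 s.
2. then the slider grip stands at the marker (all of step 1 and y of slide_grip in the frame of marker between -0.005 and 0.005 m), for 0.2 s.
At the end, for the whole second after the job is handed in: Both lids are pressed home to within 2.2 mm of their stops (of 14 mm travel), and the middle of the slider grip is within 5 mm of the marker along the track, at rest (all of step 2 and velocity of joint slide between -0.005 and 0.005 m/s); the robot touches nothing.
It fails at once if a canister or its lid is rammed with more than 80 N (contact force between any of round_can, square_can and anything else above 80 N).
It fails at once if a bystander (label roll, jar, beaker, salami, spoon, probe) is moved by more than 30 mm (distance of any of label_roll, jar, beaker, salami, spoon, probe from where it was at the start of the episode above 0.03 m).
It also fails if it takes over 61 s, if anything falls off the work surface, if the arm or the gripper's body presses on something with over 40 N, if the wrist force passes 120 N, or if a joint passes its speed limit or range.

## Working session

There is one attempt and no reset: what is moved stays moved. The work goes in short steps, Python scripts to look and compute and a tool call to move; the robot and the scene stay as the last step left them, time stands still between calls to the robot, and variables do not carry over. Pictures are saved under pics/ and viewed, at most 10 in all, crops included, and the job is handed in when it is done.

Besides the shell and the picture viewer there is one more tool, called after ">>>" as name(argument=value, ...), one argument or row to a line, values as JSON. arm_command: Moves the arm, as the interface text tells. Shifts and turns lie within -1 to 1; 1 stands for 30 cm of shift or pi/2 rad of turn. Its arguments: {"type":"object","properties":{"rows":{"type":"array"}},"required":["rows"]}

```bash
mkdir -p pics
cat > h.py <<'E'
import numpy as np,cv2
from plant import monitor,vision,manip
def pts(f):
    z=f["z_map"];K=f["mtx"];v,u=np.indices(z.shape)
    c=np.stack([(u-K[0,2])/K[0,0]*z,(v-K[1,2])/K[1,1]*z,z],-1)
    P=(c-f["t"])@f["R"]; P[z==0]=np.nan
    return P
E
python3 - <<'E'
from h import *
ims=[]
for n in ["scene","top"]:
    f=vision.grab_frame(n); np.savez(n+".npz",**f)
    cv2.imwrite(f"pics/{n}.png",cv2.resize(f["color"][...,::-1],(800,600)))
    print(n,f["mtx"].tolist(),(-f["R"].T@f["t"]).round(3),f["R"].round(3).tolist())
print(monitor.state())
E
```

```text
scene [[455.80701470339477, 0.0, 265.440460064189], [0.0, 455.80701470339477, 190.02166341159884], [0.0, 0.0, 1.0]] [0.98  0.917 1.298] [[-0.88, 0.475, -0.014], [0.356, 0.639, -0.682], [-0.315, -0.605, -0.731]]
top [[398.54993156264857, 0.0, 262.62554404925106], [0.0, 398.54993156264857, 198.83277680922367], [0.0, 0.0, 1.0]] [0.393 0.023 1.484] [[-0.026, -1.0, -0.01], [-0.994, 0.027, -0.102], [0.103, 0.007, -0.995]]
{'time': 0.1, 'joint_pos': array([ 1.15298387e+00,  5.32973825e-02,  1.61414712e+00, -7.18839671e-06,
        1.47599714e+00, -1.18999244e-01]), 'joint_vel': array([-0.00084789, -0.00215311, -0.00073326, -0.00187704,  0.00101927,
        0.0013627 ]), 'joint_efforts': array([-7.00432101e-04, -3.94902921e+01, -3.71363175e+01, -1.81320825e-04,
        3.95269773e-03, -2.93698761e-06]), 'tool_pos': array([0.1837444 , 0.59674454, 0.20368766]), 'tool_rot': array([-2.41721367e-04,  1.48850970e-01,  9.88859208e-01, -8.92341545e-04]), 'contact_force': array([ 0.39735333, -0.0442525 , -0.86691491]), 'ft_torque': array([ 0.03906281,  0.01272681, -0.00369675]), 'grasp_force': 0.0, 'gripper_width': 0.9983242009817731}
```

View pics/scene.png

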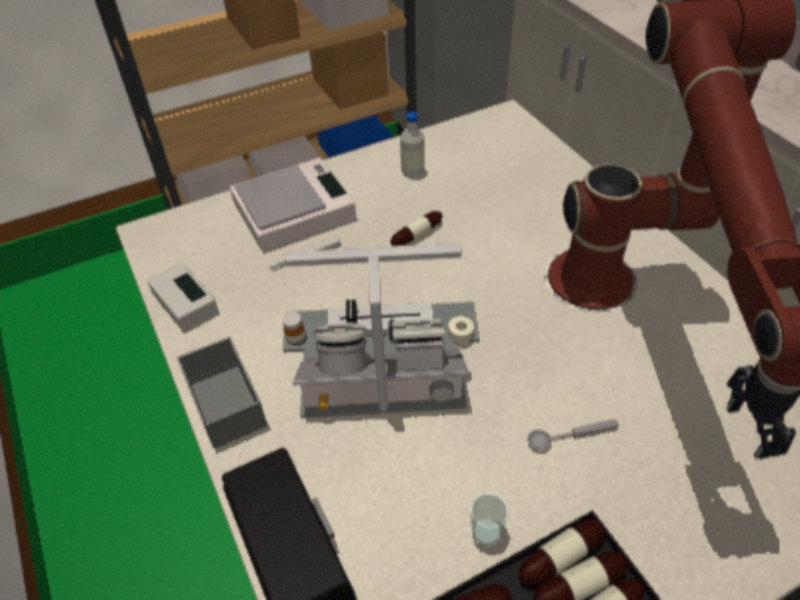

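View pics/top.png

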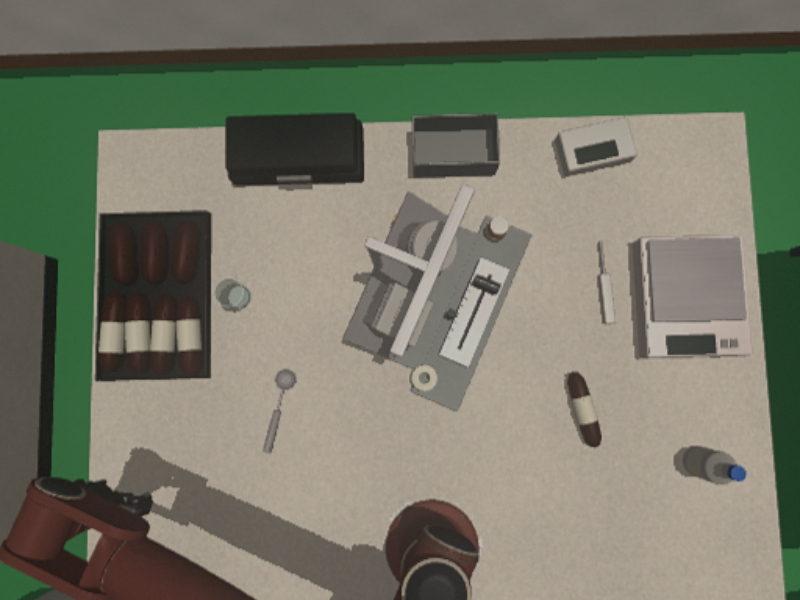

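The scene view has the canisters around (340,340) and (415,340), the grip at (350,310) and the label roll at (460,328). In the top view the white housing runs from (505,262) to (443,362), with the grip at (487,284) and the marker nose at (450,314). The round lid is at (425,240), the square lid is at (395,305), and the lamp bar crosses both.

```bash
cat > m.py <<'E'
from h import *
T=dict(np.load("top.npz"));S=dict(np.load("scene.npz"))
PT=pts(T);PS=pts(S)
def rect(P,m,n):
    q=P[m][:,:2].astype(np.float32); r=cv2.minAreaRect(q*1000); print(n,m.sum(),np.round(r[0],1),np.round(r[1],1),round(r[2],1),"z",np.round(np.percentile(P[m][:,2],[5,50,95]),4)); return r
v,u=np.indices(PT.shape[:2])
box=(u>210)&(u<345)&(v>110)&(v<270)
for n,P,I,b in [("top",PT,T,box),("scene",PS,S,(u>170)&(u<310)&(v>140)&(v<275))]:
    z=P[...,2]; c=I["color"].astype(int); br=c.min(-1)
    for lab,m in [("bar",b&(z>.345)&(z<.37)),("housing",b&(z>.028)&(z<.045)&(br>140)),("base",b&(z>.006)&(z<.019)),("grip",b&(z>.062)&(z<.082)&(br<90))]:
        m=cv2.morphologyEx(m.astype(np.uint8),cv2.MORPH_OPEN,np.ones((2,2)))>0
        k,l,s,_=cv2.connectedComponentsWithStats(m.astype(np.uint8))
        for i in np.argsort(-s[1:,4])[:2]+1:
            if s[i,4]>12: print(s[i]); rect(P,l==i,n+" "+lab)
E
python3 m.py
python3 - <<'E'
import cv2,numpy as np
T=np.load("top.npz")["color"][110:270,210:350,::-1]
S=np.load("scene.npz")["color"][150:275,180:310,::-1]
a=cv2.resize(T,(525,600),interpolation=2)
cv2.imwrite("pics/c1.png",cv2.resize(T,(525,600)))
cv2.imwrite("pics/c2.png",cv2.resize(S,(624,600)))
E
```

```text
[ 234  119   70  110 1362]
top bar 1362 [671.2  46.6] [193.  441.7] 65.9 z [nan nan nan]
[283 184  37  51 836]
top housing 836 [ 506.2 -104.6] [ 71.7 184.4] 62.1 z [nan nan nan]
[305 166  22  16 185]
top housing 185 [ 626.3 -163.7] [74.3 49.1] 67.7 z [nan nan nan]
[ 254  139   87  125 2924]
top base 2924 [551.1 -89.3] [175.3 465.3] 64.2 z [nan nan nan]
[269 239   7   7  33]
top base 33 [386.3   4.8] [19.1 24. ] 25.2 z [0.009  0.0147 0.0449]
[304 178  17  11  91]
top grip 91 [ 592.5 -146.4] [62.8 18.9] 70.3 z [nan nan nan]
[243 214   8  14  67]
top grip 67 [462.6  93.5] [25.5 45.2] 81.9 z [0.0586 0.0677 0.0791]
[ 184  157  113   41 1060]
scene bar 1060 [ 460.8 -106.5] [566.5 292.7] 39.5 z [nan nan nan]
[245 195  33  12 256]
scene housing 256 [485.6 -43.4] [163.7 123.9] 73.0 z [0.0284 0.0351 0.1456]
[211 198  11  11 107]
scene housing 107 [ 644.5 -111.7] [163.   40.1] 68.3 z [0.0295 0.0353 0.1436]
[211 251  89  16 541]
scene base 541 [607.8 120.7] [ 47.6 302. ] 70.1 z [nan nan nan]
[182 200  29  30 366]
scene base 366 [ 721.9 -122.2] [230.1 107.3] 71.3 z [nan nan nan]
[222 193   7  13  70]
scene grip 70 [ 583.7 -159.9] [121.6  19.2] 60.3 z [0.0207 0.0687 0.0752]
[276 247   9   7  38]
scene grip 38 [537.3 161.7] [15.2 26.9] 57.0 z [0.0602 0.0694 0.0804]
```

View pics/c1.png

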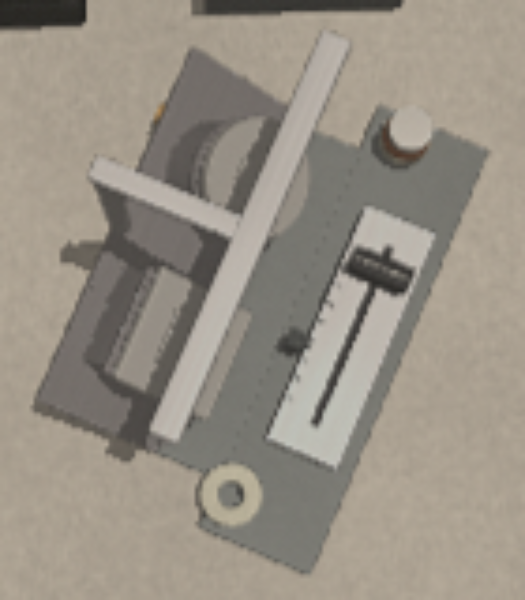

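The crop of the top view shows the housing corners at crop pixels (370,206), (436,236), (336,468) and (268,438). The grip's top centre is at about (380,268), the marker at (292,342), the roll at (230,493) and the jar at (408,130).

```bash
cat > m2.py <<'E'
from h import *
T=dict(np.load("top.npz"));S=dict(np.load("scene.npz"))
def ray(f,px,z):
    c=-f["R"].T@f["t"]; d=f["R"].T@np.linalg.solve(f["mtx"],[px[0],px[1],1]); return c+d*(z-c[2])/d[2]
cr=lambda a,b:((a+.5)/3.75+210-.5,(b+.5)/3.75+110-.5)
def white_rect(lo,hi):
    P=pts(T);z=P[...,2];v,u=np.indices(z.shape);b=(u>210)&(u<345)&(v>110)&(v<270)
    q=P[b&(z>lo)&(z<hi)];return q
H=np.array([ray(T,cr(*p),.036) for p in [(370,206),(436,236),(336,468),(268,438)]]);print("H",H.round(4).tolist())
c=T["color"].min(-1); v,u=np.indices(c.shape)
B=np.array([ray(T,cr(*p),.355) for p in [(318,32),(350,42),(180,443),(148,430)]]);print("bar",B.round(4).tolist(),B.mean(0))
y1=(H[0]+H[1]-H[2]-H[3])[:2];y2=(B[0]+B[1]-B[2]-B[3])[:2]
F=np.array([ray(T,cr(*p),.012) for p in [(487,152),(308,573)]]);y3=(F[0]-F[1])[:2]
for y in (y1,y2,y3):print("yaw of -y",np.degrees(np.arctan2(y[1],y[0])),np.linalg.norm(y)/(2 if y is not y3 else 1))
print("Hc",H.mean(0),"Wid",np.linalg.norm(H[0]-H[1]),"len",np.linalg.norm(H[1]-H[2]))
t=-(y1/np.linalg.norm(y1)+y3/np.linalg.norm(y3)+y2/np.linalg.norm(y2));ey=t/np.linalg.norm(t);ex=np.array([ey[1],-ey[0]])
print("ex",ex,"ey",ey)
Oh=H.mean(0)[:2]+.135*ex; Ob=B.mean(0)[:2]-.105*ex
print("origin: housing",Oh,"bar",Ob,"front",F.mean(0)[:2]+.19*ex)
A=np.stack([ex,ey]);O=Oh
for n,p,z in [("grip",(380,268),.071),("marker",(292,342),.066),("roll",(230,493),.042),("jar",(408,130),.077)]:
    X=ray(T,cr(*p),z);print(n,X.round(4),"st",(A@(X[:2]-O)).round(4))
# point clouds in the station frame
for n,f in (("top",T),("scene",S)):
    P=pts(f);L=np.concatenate([(P[...,:2]-O)@A.T,P[...,2:]],-1);np.save(n+"L.npy",L)
    a=np.array([-np.sin(np.radians(35)),0,np.cos(np.radians(35))]);b=np.array([a[2],0,-a[0]])
    h=L@a; s=L@b
    for side in(-1,1):
        m=(abs(L[...,1]-side*.082)<.05)&(L[...,2]>.09)&(L[...,2]<.3)&(abs(L[...,0])<.12)&(f["color"].min(-1)>90)
        hist,e=np.histogram(h[m],np.arange(.06,.28,.004));print(n,side,m.sum(),[(round(e[i],3),int(hist[i])) for i in np.argsort(-hist)[:6]])
        k=h[m]>np.percentile(h[m],60);print("  s",np.percentile(s[m][k],[2,50,98]).round(3),"y",np.percentile(L[...,1][m][k],[2,50,98]).round(3))
    # grip, marker (dark tops)
    m=(L[...,2]>.058)&(L[...,2]<.085)&(abs(L[...,0]+.12)<.08)&(abs(L[...,1])<.11)
    k,l,st,_=cv2.connectedComponentsWithStats(m.astype(np.uint8))
    for i in range(1,k):
        if st[i,4]>5:q=L[l==i];print(n,"comp",st[i,4],q.min(0).round(4),q.max(0).round(4),np.median(q,0).round(4))
E
python3 m2.py
```

```text
H [[0.6649, -0.1383, 0.036], [0.6334, -0.2017, 0.036], [0.4098, -0.0959, 0.036], [0.4404, -0.0313, 0.036]]
bar [[0.7429, -0.0677, 0.355], [0.7342, -0.0922, 0.355], [0.4281, 0.047, 0.355], [0.4385, 0.0709, 0.355]] [ 0.5858989  -0.01050102  0.355     ]
yaw of -y -25.4078692459374 0.2480009725182519
yaw of -y -24.47387883024495 0.3353863881981785
yaw of -y -25.09846063012347 0.45477588615511805
Hc [ 0.53714672 -0.1168199   0.036     ] Wid 0.07081022744724949 len 0.2472937118886546
ex [0.42251392 0.90635643] ey [-0.90635643  0.42251392]
origin: housing [0.5941861  0.00553822] bar [ 0.54153493 -0.10566845] front [0.59529943 0.00868867]
grip [ 0.5982 -0.1417  0.071 ] st [-0.1317 -0.0658]
marker [ 0.5301 -0.0558  0.066 ] st [-0.0827  0.0322]
roll [0.3886 0.007  0.042 ] st [-0.0856  0.187 ]
jar [ 0.7301 -0.1729  0.077 ] st [-0.1043 -0.1985]
top -1 545 [(np.float64(0.124), 171), (np.float64(0.128), 93), (np.float64(0.12), 49), (np.float64(0.096), 20), (np.float64(0.1), 9), (np.float64(0.132), 9)]
  s [0.042 0.119 0.146] y [-0.126 -0.083 -0.045]
top 1 711 [(np.float64(0.124), 256), (np.float64
[... 242 characters left out ...]
0729]
top comp 27 [-0.0977  0.0191  0.0617] [-0.0766  0.0355  0.0738] [-0.086   0.0274  0.0671]
scene -1 787 [(np.float64(0.12), 101), (np.float64(0.124), 66), (np.float64(0.116), 34), (np.float64(0.128), 32), (np.float64(0.092), 31), (np.float64(0.112), 29)]
  s [0.048 0.131 0.153] y [-0.128 -0.082 -0.036]
scene 1 957 [(np.float64(0.12), 158), (np.float64(0.092), 46), (np.float64(0.116), 43), (np.float64(0.08), 40), (np.float64(0.128), 40), (np.float64(0.064), 38)]
  s [0.054 0.136 0.151] y [0.033 0.082 0.131]
scene comp 96 [-0.1591 -0.0782  0.0594] [-0.0938 -0.0552  0.0798] [-0.1251 -0.0664  0.0692]
scene comp 12 [-0.0952  0.0222  0.0587] [-0.0741  0.0337  0.0651] [-0.0856  0.0259  0.0626]
```

View pics/c2.png

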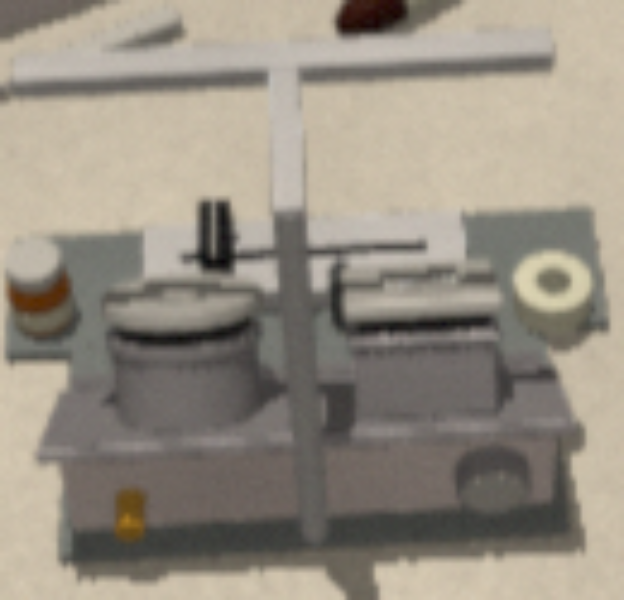

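The marker reads station y of about +27 mm in both views and the grip about -67 mm. The lids lean as described and all sizes agree. The square can is the near one (+y) and the round can the far one (-y). I'll move over to the front side first.

>>> arm_command(
  rows=[
    [0,[0.4,-0.8,0.87],[0,0,-0.667]],
    [0,[0.4,-0.8,0.87],[0,0,-0.667]],
    [0,[0.4,-0.8,0.87],[0,0,-0.667]],
    [0,[0.4,-0.8,0.87],[0,0,-0.667]],
    [0,[0.4,-0.8,0.87],[0,0,-0.667]],
    [0,[0.4,-0.8,0.87],[0,0,-0.667]],
    [0,[0.4,-0.8,0.87],[0,0,-0.667]],
    [0,[0.4,-0.8,0.87],[0,0,-0.667]],
    [0,[0.4,-0.8,0.87],[0,0,-0.667]],
    [0,[0.4,-0.8,0.87],[0,0,-0.667]],
    [0,[0.4,-0.8,0.87],[0,0,-0.667]],
  ],
)

```text
time: 1.02
tool_pos: [0.3049, 0.3566, 0.4682]
tool_rot: [0.0, 0.624, 0.781, 0.002]
contact_force: [0.1, 0.3, -1.0]
gripper_width: -0.001
grasp_force: 0.0
```

```bash
cat > g.py <<'E'
from h import *
from scipy.spatial.transform import Rotation as Ro
O=np.array([.5945,.0065]);ex=np.array([.4225,.9064]);ey=np.array([-.9064,.4225])
def w(x,y,z): return np.r_[O+x*ex+y*ey,z]
def rot(deg):
    t=np.radians(deg);z=np.r_[np.sin(t)*ex,-np.cos(t)];y=np.r_[-ey,0];return Ro.from_matrix(np.stack([np.cross(y,z),y,z],1))
a=np.r_[-.5736*ex,.8192]
def go(p,deg):
    s=monitor.state();q=s["tool_rot"];R0=Ro.from_quat(np.r_[q[1:],q[0]])
    print("t",round(s["time"],2),"pos",s["tool_pos"].round(4),"F",s["contact_force"].round(1),"j",s["joint_pos"].round(2))
    print("shift",((p-s["tool_pos"])/.3).round(3),"turn",((rot(deg)*R0.inv()).as_rotvec()/(np.pi/2)).round(3))
E
python3 -c "
from g import *
go(np.array([.40,-.15,.45]),35)
print(w(.0034,.082,.159),w(.0034,-.082,.159),a)"
```

```text
t 1.02 pos [0.3049 0.3566 0.4682] F [ 0.1  0.3 -1. ] j [ 0.7  -0.34  1.53  0.    1.94  0.48]
shift [ 0.317 -1.689 -0.061] turn [ 0.392 -0.04  -0.405]
[0.5216117  0.04422676 0.159     ] [ 0.6702613  -0.02506324  0.159     ] [-0.242346   -0.51991104  0.8192    ]
```

>>> arm_command(
  rows=[
    [0,[0.18,-0.95,0],[0,0,-0.4]],
    [0,[0.18,-0.95,0],[0,0,-0.4]],
    [0,[0.18,-0.95,0],[0,0,-0.4]],
    [0,[0.18,-0.95,0],[0,0,-0.4]],
    [0,[0.18,-0.95,0],[0,0,-0.4]],
    [0,[0.18,-0.95,0],[0,0,-0.4]],
    [0,[0.18,-0.95,0],[0,0,-0.4]],
    [0,[0.18,-0.95,0],[0,0,-0.4]],
  ],
)

```text
time: 1.68
tool_pos: [0.3589, 0.0669, 0.4631]
tool_rot: [-0.0, 0.838, 0.546, -0.002]
contact_force: [0.1, 0.8, -0.7]
gripper_width: -0.003
grasp_force: 0.0
```

```bash
python3 -c "
from g import *
go(np.array([.42,-.17,.42]),35)"
```

```text
t 1.68 pos [0.3589 0.0669 0.4631] F [ 0.1  0.8 -0.7] j [-0.02 -0.58  1.71 -0.    2.02  0.4 ]
shift [ 0.204 -0.79  -0.144] turn [ 0.356 -0.163 -0.014]
```

>>> arm_command(
  rows=[
    [0,[0.2,-0.79,-0.14],[0,0,0]],
    [0,[0.2,-0.79,-0.14],[0.356,-0.163,-0.014]],
    [0,[0.2,-0.79,-0.14],[0.356,-0.163,-0.014]],
    [0,[0.2,-0.79,-0.14],[0.356,-0.163,-0.014]],
    [0,[0.2,-0.79,-0.14],[0.356,-0.163,-0.014]],
    [0,[0.2,-0.79,-0.14],[0.356,-0.163,-0.014]],
    [0,[0.2,-0.79,-0.14],[0.356,-0.163,-0.014]],
    [0,[0.2,-0.79,-0.14],[0.356,-0.163,-0.014]],
    [0,[0.2,-0.79,-0.14],[0.356,-0.163,-0.014]],
  ],
)

```text
time: 2.43
tool_pos: [0.4179, -0.1659, 0.4196]
tool_rot: [-0.165, 0.802, 0.513, 0.257]
contact_force: [0.1, 0.8, 0.1]
gripper_width: -0.002
grasp_force: 0.0
```

```bash
python3 -c "
from g import *
go(w(.0034,.082,.159)+.12*a,35)
f=vision.grab_frame('wrist'); np.savez('w1.npz',**f); cv2.imwrite('pics/w1.png',f['color'][...,::-1])"
```

```text
t 2.43 pos [ 0.4179 -0.1659  0.4196] F [0.1 0.8 0.1] j [-0.92 -0.35  1.72  0.61  2.02 -0.28]
shift [ 0.249  0.492 -0.541] turn [-0.005  0.002 -0.003]
```

View pics/w1.png

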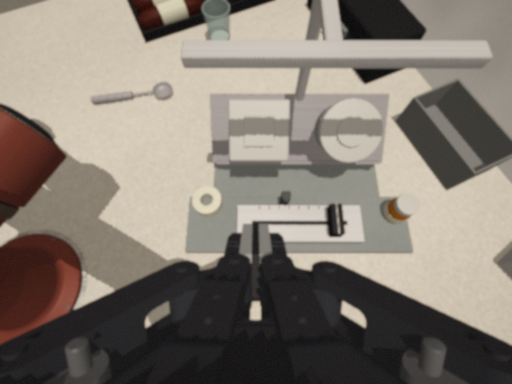

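The wrist view shows both lids clear of the lamp bar, with the square pad centred near (262,131) and the round pad near (352,131). The marker nose is at about (286,198) and the grip at (337,219). I'll measure from this view's depth.

```bash
python3 -c "
from g import *
f=dict(np.load('w1.npz'));P=pts(f)
A=np.stack([ex,ey]);L=np.concatenate([(P[...,:2]-O)@A.T,P[...,2:]],-1)
al=np.array([-.5736,0,.8192]);b=np.array([.8192,0,.5736])
h=L@al;s=L@b
for n,(u0,u1,v0,v1) in dict(square=(225,293,95,166),round=(316,386,95,166)).items():
    q=np.s_[v0:v1,u0:u1];k=np.isfinite(h[q])&(h[q]>.112)&(h[q]<.15)
    hi,e=np.histogram(h[q][k],np.arange(.11,.15,.002));print(n,hi)
    for lab,m in (('lid',k),('pad',k&(h[q]>np.percentile(h[q][k],97)-.004))):
        print(lab,m.sum(),'s',np.percentile(s[q][m],[1,50,99]).round(4),'y',np.percentile(L[q][m][:,1],[1,50,99]).round(4),'h',np.percentile(h[q][m],[1,50,99]).round(4))
m=(L[...,2]>.055)&(L[...,2]<.085)&(abs(L[...,0]+.12)<.08)&(abs(L[...,1])<.11)
k,l,st,_=cv2.connectedComponentsWithStats(m.astype(np.uint8))
for i in range(1,k):
    if st[i,4]>5:Q=L[l==i];print('comp',st[i],np.percentile(Q,[1,50,99],axis=0).round(4).tolist())
"
```

```text
square [   0    0    0    0    5  113 1075 1576   93  309  517   35    0    0
    0    0    0    0    0]
lid 3723 s [0.04   0.0955 0.1462] y [0.0289 0.0813 0.1338] h [0.1211 0.1246 0.132 ]
pad 869 s [0.0678 0.0938 0.1177] y [0.0565 0.0813 0.1059] h [0.1281 0.1304 0.1326]
round [   0    2   12   12   10   24  285 1686  415   93  495  163    3    0
    0    0    0    0    0]
lid 3200 s [0.0409 0.0943 0.1447] y [-0.1336 -0.0802 -0.0287] h [0.1188 0.1255 0.1329]
pad 750 s [0.0682 0.0934 0.1179] y [-0.1072 -0.082  -0.0571] h [0.1288 0.1312 0.1334]
comp [282 191   9  12  95] [[-0.097, 0.0196, 0.0557], [-0.0868, 0.0277, 0.0662], [-0.0765, 0.0355, 0.0683]]
comp [328 203  18  33 466] [[-0.1615, -0.0786, 0.0559], [-0.1342, -0.0649, 0.0711], [-0.1025, -0.0548, 0.0738]]
```

>>> arm_command(
  rows=[
    [0,[0.25,0.49,-0.54],[0,0,0]],
    [0,[0.25,0.49,-0.54],[0,0,0]],
    [0,[0.25,0.49,-0.54],[0,0,0]],
    [0,[0.25,0.49,-0.54],[0,0,0]],
    [0,[0.25,0.49,-0.54],[0,0,0]],
    [0,[0.25,0.49,-0.54],[0,0,0]],
    [0,[0.25,0.49,-0.54],[0,0,0]],
    [0,[0.25,0.49,-0.54],[0,0,0]],
  ],
)

```text
time: 3.15
tool_pos: [0.4925, -0.0147, 0.262]
tool_rot: [-0.161, 0.8, 0.518, 0.256]
contact_force: [-0.5, 0.2, 0.9]
gripper_width: -0.0
grasp_force: 0.0
```

```bash
python3 -c "
from g import *
go(w(.0013,.0813,.160)+.01*a,35)"
```

```text
t 3.15 pos [ 0.4925 -0.0147  0.262 ] F [-0.5  0.2  0.9] j [-0.56 -0.38  1.99  0.61  1.61 -0.14]
shift [ 0.088  0.172 -0.313] turn [-0.     0.006 -0.008]
```

>>> arm_command(
  rows=[
    [0,[0.03,0.06,-0.1],[0,0,0]],
    [0,[0.06,0.11,-0.2],[0,0,0]],
    [0,[0.075,0.145,-0.26],[0,0,0]],
    [0,[0.088,0.17,-0.31],[0,0,0]],
    [0,[0.088,0.17,-0.31],[0,0,0]],
    [0,[0.088,0.17,-0.31],[0,0,0]],
  ],
)

```text
time: 3.65
tool_pos: [0.5199, 0.0332, 0.1704]
tool_rot: [-0.16, 0.801, 0.517, 0.257]
contact_force: [-0.0, -0.2, -0.3]
gripper_width: 0.004
grasp_force: 0.0
```

```bash
python3 -c "
from g import *
go(w(.0013,.0813,.160),35); print(-a*.005/.3)"
```

```text
t 3.65 pos [0.5199 0.0332 0.1704] F [-0.  -0.2 -0.3] j [-0.44 -0.28  2.07  0.63  1.39 -0.14]
shift [ 0.005  0.03  -0.035] turn [ 0.     0.007 -0.005]
[ 0.0040391   0.00866518 -0.01365333]
```

>>> arm_command(
  rows=[
    [0,[0.0024,0.0052,-0.0082],[0,0,0]],
    [0,[0.0048,0.0104,-0.0164],[0,0,0]],
    [0,[0.0072,0.0156,-0.0246],[0,0,0]],
    [0,[0.0089,0.019,-0.03],[0,0,0]],
    [0,[0.0105,0.0225,-0.0355],[0,0,0]],
    [0,[0.0121,0.026,-0.041],[0,0,0]],
    [0,[0.0121,0.026,-0.041],[0,0,0]],
  ],
)

```text
time: 4.23
tool_pos: [0.5228, 0.0413, 0.1561]
tool_rot: [-0.161, 0.801, 0.516, 0.257]
contact_force: [-1.0, -0.4, -0.4]
gripper_width: -0.0
grasp_force: 0.0
```

```bash
cat >> g.py <<'E'
def chk(y,h):
    s=monitor.state();p=s["tool_pos"];L=np.r_[ex@(p[:2]-O),ey@(p[:2]-O),p[2]]
    print("t",round(s["time"],2),"h-h0 mm",(1000*(L@[-.5736,0,.8192]-h)).round(1),"s",(L@[.8192,0,.5736]).round(4),"y",L[1].round(4),"Fa",(s["contact_force"]@a).round(1),"F",s["contact_force"].round(1))
E
python3 -c "
from g import *
chk(.081,.1305)"
```

```text
t 4.23 h-h0 mm -3.4 s 0.0905 y 0.0797 Fa 0.1 F [-1.  -0.4 -0.4]
```

>>> arm_command(
  rows=[
    [0,[0.0008,0.0017,-0.0027],[0,0,0]],
    [0,[0.0016,0.0035,-0.0055],[0,0,0]],
    [0,[0.0024,0.0052,-0.0082],[0,0,0]],
    [0,[0.0032,0.007,-0.011],[0,0,0]],
    [0,[0.004,0.0087,-0.0137],[0,0,0]],
    [0,[0.0048,0.0104,-0.0164],[0,0,0]],
    [0,[0.0048,0.0104,-0.0164],[0,0,0]],
  ],
)

```text
time: 4.82
tool_pos: [0.5243, 0.0443, 0.1513]
tool_rot: [-0.16, 0.801, 0.516, 0.257]
contact_force: [-0.6, 0.1, -0.2]
gripper_width: 0.001
grasp_force: 0.0
```

```bash
python3 -c "
from g import *
chk(.081,.1305)"
```

```text
t 4.82 h-h0 mm -9.2 s 0.0906 y 0.0796 Fa -0.0 F [-0.6  0.1 -0.2]
```

```bash
python3 -c "
from g import *
print(monitor.state()['contact_force'])
f=vision.grab_frame('wrist'); g=vision.grab_frame('scene')
cv2.imwrite('pics/w2.png',np.hstack([cv2.resize(f['color'][60:260,130:400],(405,300)),cv2.resize(g['color'][170:260,190:310],(395,300))])[...,::-1])"
```

```text
[-0.60088772  0.10945763 -0.16485057]
```

View pics/w2.png

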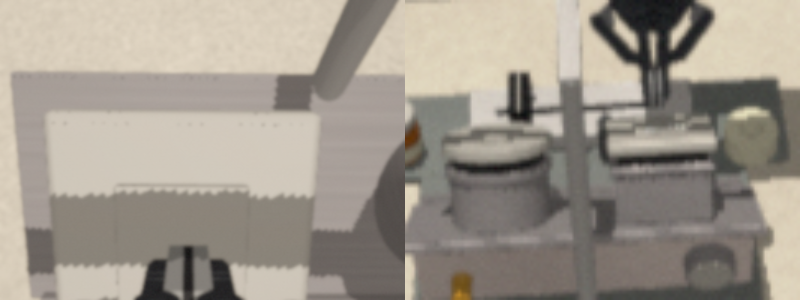

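The left half shows the fingertips over the square pad. In the right half the black plug of the square lid still shows. I'll measure the lid height from this depth.

```bash
cat >> g.py <<'E'
def lids(name="wrist"):
    f=vision.grab_frame(name);P=pts(f);A=np.stack([ex,ey]);L=np.concatenate([(P[...,:2]-O)@A.T,P[...,2:]],-1)
    h=L@[-.5736,0,.8192];s=L@[.8192,0,.5736]
    for n,y in (("sq",.0813),("rd",-.082)):
        r=np.hypot(s-.093,L[...,1]-y)
        m=(s>.122)&(s<.142)&(abs(L[...,1]-y)<.03)&(abs(h-.12)<.025)
        mp=(abs(s-.108)<.006)&(abs(L[...,1]-y)<.016)&(abs(h-.125)<.025)
        print(name,n,"rim",m.sum(),np.nanmedian(h[m]).round(4),"pad",mp.sum(),np.nanmedian(h[mp]).round(4))
E
python3 -c "
from g import *
import g
lids()
F=dict(np.load('w1.npz')); g.vision=type('V',(),dict(grab_frame=staticmethod(lambda n:F))); lids()"
```

```text
wrist sq rim 3547 0.1245 pad 1084 0.1304
wrist rd rim 1275 0.125 pad 116 0.1312
wrist sq rim 420 0.1244 pad 132 0.1301
wrist rd rim 414 0.1252 pad 126 0.1314
```

```bash
python3 -c "
from g import *
print(monitor.state()['tool_pos'])
for n in ('wrist','scene'):
    f=vision.grab_frame(n);P=pts(f);A=np.stack([ex,ey]);L=np.concatenate([(P[...,:2]-O)@A.T,P[...,2:]],-1)
    h=L@[-.5736,0,.8192];s=L@[.8192,0,.5736]
    m=(abs(s-.0906)<.025)&(abs(L[...,1]-.08)<.03)&(h>.11)&(h<.2)&(f['color'].max(-1)<95)
    print(n,m.sum());o=np.argsort(h[m])[:6];print(np.c_[h[m],s[m],L[...,1][m]][o].round(4).tolist())
    print(np.histogram(h[m],np.arange(.11,.2,.005))[0])
    # lowest-h profile in strip around finger
    v,u=np.where(m);print(u.min(),u.max(),v.min(),v.max())
"
```

```text
[0.52444839 0.04422321 0.15159148]
wrist 3315
[[0.1523, 0.1024, 0.0807], [0.1536, 0.1029, 0.0812], [0.1537, 0.1029, 0.0802], [0.1538, 0.103, 0.0792], [0.1539, 0.1025, 0.0776], [0.1539, 0.103, 0.0782]]
[  0   0   0   0   0   0   0   0  13 137 139 146 166  91 197 323 793]
170 339 224 318
scene 115
[[0.1294, 0.0825, 0.0734], [0.1297, 0.0868, 0.0865], [0.1455, 0.0928, 0.0737], [0.1504, 0.1001, 0.077], [0.1509, 0.1012, 0.0737], [0.1514, 0.105, 0.0801]]
[ 0  0  0  2  0  0  0  1  9  9 11  7  9  7 10  9 16]
257 274 186 206
```

```bash
python3 -c "
from g import *
for n in ('wrist','scene'):
    f=vision.grab_frame(n);P=pts(f);A=np.stack([ex,ey]);L=np.concatenate([(P[...,:2]-O)@A.T,P[...,2:]],-1)
    h=L@[-.5736,0,.8192];s=L@[.8192,0,.5736]
    m=(abs(s-.0906)<.02)&(abs(L[...,1]-.08)<.015)&(h>.134)&(h<.2)
    print(n,m.sum(),np.histogram(h[m],np.arange(.134,.17,.003))[0],'y',np.percentile(L[...,1][m],[2,50,98]).round(4))
    o=np.argsort(h[m])[:12:3];print(np.c_[h[m],s[m],L[...,1][m]][o].round(4).tolist())
"
```

```text
wrist 3493 [  0   0   0   0   0   8  75 111 127 143 150 164] y [0.0665 0.0793 0.0925]
[[0.151, 0.1024, 0.0786], [0.1516, 0.1027, 0.0801], [0.1519, 0.1028, 0.0745], [0.1521, 0.1023, 0.0786]]
scene 117 [ 0  0  0  0  1  4  3  8  5 12  3 10] y [0.066  0.0802 0.0917]
[[0.1468, 0.0983, 0.0736], [0.1508, 0.1032, 0.0834], [0.1543, 0.1005, 0.0706], [0.1551, 0.0944, 0.0906]]
```

The measured fingertips end about 20 mm above the pad, roughly 29 mm behind the reported TCP, and there is no contact force. I'll trust vision and force over the reported TCP and go on slowly.

>>> arm_command(
  rows=[
    [0,[0.0016,0.0035,-0.0055],[0,0,0]],
    [0,[0.0032,0.007,-0.011],[0,0,0]],
    [0,[0.0048,0.0104,-0.0164],[0,0,0]],
    [0,[0.0064,0.0138,-0.0218],[0,0,0]],
    [0,[0.008,0.0173,-0.0273],[0,0,0]],
    [0,[0.0097,0.0208,-0.0328],[0,0,0]],
    [0,[0.0113,0.0243,-0.0382],[0,0,0]],
    [0,[0.0113,0.0243,-0.0382],[0,0,0]],
  ],
)

```text
time: 5.83
tool_pos: [0.5276, 0.0518, 0.1396]
tool_rot: [-0.161, 0.801, 0.516, 0.257]
contact_force: [-0.3, -0.5, 0.2]
gripper_width: 0.001
grasp_force: 0.0
```

```bash
cat >> g.py <<'E'
def tip(y):
    f=vision.grab_frame("wrist");P=pts(f);A=np.stack([ex,ey]);L=np.concatenate([(P[...,:2]-O)@A.T,P[...,2:]],-1)
    h=L@[-.5736,0,.8192];s=L@[.8192,0,.5736]
    m=(abs(s-.095)<.02)&(abs(L[...,1]-y)<.015)&(h>.134)&(h<.2)
    print("tip h",np.sort(h[m])[[0,5,20]].round(4))
E
python3 -c "
from g import *
chk(.081,.1305);tip(.08);lids()"
```

```text
t 5.83 h-h0 mm -23.5 s 0.0906 y 0.0797 Fa 0.5 F [-0.3 -0.5  0.2]
tip h [0.1366 0.137  0.1379]
wrist sq rim 4202 0.1244 pad 1553 0.1306
wrist rd rim 683 0.1174 pad 0 nan
  return np.nanmean(a, axis, out=out, keepdims=keepdims)
```

>>> arm_command(
  rows=[
    [0,[0.0008,0.0017,-0.0027],[0,0,0]],
    [0,[0.0016,0.0035,-0.0055],[0,0,0]],
    [0,[0.0024,0.0052,-0.0082],[0,0,0]],
    [0,[0.0032,0.007,-0.011],[0,0,0]],
    [0,[0.004,0.0087,-0.0137],[0,0,0]],
    [0,[0.0048,0.0104,-0.0164],[0,0,0]],
    [0,[0.0056,0.0121,-0.0191],[0,0,0]],
    [0,[0.0064,0.0138,-0.0218],[0,0,0]],
    [0,[0.0072,0.0156,-0.0246],[0,0,0]],
  ],
)

```text
time: 6.68
tool_pos: [0.53, 0.0557, 0.1335]
tool_rot: [-0.16, 0.801, 0.516, 0.256]
contact_force: [-4.3, -3.8, 5.4]
gripper_width: -0.006
grasp_force: 3.7
```

```bash
python3 -c "
from g import *
chk(.081,.1305);lids()" 2>/dev/null
```

```text
t 6.68 h-h0 mm -31.1 s 0.0908 y 0.0793 Fa 7.4 F [-4.3 -3.8  5.4]
wrist sq rim 4360 0.1194 pad 1810 0.1257
wrist rd rim 419 0.0979 pad 0 nan
```

>>> arm_command(
  rows=[
    [0,[0.0008,0.0017,-0.0027],[0,0,0]],
    [0,[0.0016,0.0035,-0.0055],[0,0,0]],
    [0,[0.0024,0.0052,-0.0082],[0,0,0]],
    [0,[0.0032,0.007,-0.011],[0,0,0]],
    [0,[0.0036,0.0078,-0.0123],[0,0,0]],
  ],
)

```text
time: 7.15
tool_pos: [0.5311, 0.0581, 0.1297]
tool_rot: [-0.16, 0.801, 0.516, 0.257]
contact_force: [-5.2, -3.4, 4.8]
gripper_width: 0.003
grasp_force: 3.6
```

```bash
python3 -c "
from g import *
chk(.081,.1305);lids()" 2>/dev/null
```

```text
t 7.15 h-h0 mm -35.7 s 0.0908 y 0.0793 Fa 7.0 F [-5.2 -3.4  4.8]
wrist sq rim 4349 0.1148 pad 1932 0.1212
wrist rd rim 390 0.0978 pad 0 nan
```

>>> arm_command(
  rows=[
    [0,[0.0004,0.0009,-0.0014],[0,0,0]],
    [0,[0.0008,0.0017,-0.0027],[0,0,0]],
    [0,[0.0012,0.0026,-0.0041],[0,0,0]],
    [0,[0.0016,0.0035,-0.0055],[0,0,0]],
  ],
)

```text
time: 7.53
tool_pos: [0.5314, 0.0588, 0.1286]
tool_rot: [-0.16, 0.801, 0.517, 0.256]
contact_force: [-10.8, -7.7, 11.2]
gripper_width: -0.001
grasp_force: 8.0
```

```bash
python3 -c "
from g import *
chk(.081,.1305);lids()" 2>/dev/null
```

```text
t 7.53 h-h0 mm -37.1 s 0.0907 y 0.0793 Fa 15.8 F [-10.8  -7.7  11.2]
wrist sq rim 4360 0.1136 pad 1967 0.12
wrist rd rim 384 0.0978 pad 0 nan
```

>>> arm_command(
  rows=[
    [0,[0.0004,0.0009,-0.0014],[0,0,0]],
    [0,[0.0008,0.0017,-0.0027],[0,0,0]],
    [0,[0.0012,0.0026,-0.0041],[0,0,0]],
    [0,[0.0012,0.0026,-0.0041],[0,0,0]],
  ],
)

```text
time: 7.92
tool_pos: [0.5315, 0.0588, 0.1285]
tool_rot: [-0.16, 0.801, 0.517, 0.255]
contact_force: [-16.8, -11.3, 16.3]
gripper_width: 0.002
grasp_force: 11.8
```

```bash
python3 -c "
from g import *
chk(.081,.1305);lids()" 2>/dev/null
```

```text
t 7.92 h-h0 mm -37.2 s 0.0908 y 0.0793 Fa 23.3 F [-16.8 -11.3  16.3]
wrist sq rim 4356 0.1135 pad 1985 0.1199
wrist rd rim 377 0.098 pad 0 nan
```

The square lid is home: the force is rising without motion after 10.9 mm of travel. Now I'll retreat and go over to the round lid.

>>> arm_command(
  rows=[
    [0,[-0.01,-0.02,0.032],[0,0,0]],
    [0,[-0.028,-0.061,0.096],[0,0,0]],
    [0,[0.1,-0.121,0.096],[0,0,0]],
    [0,[0.22,-0.177,0.096],[0,0,0]],
    [0,[0.34,-0.233,0.096],[0,0,0]],
    [0,[0.43,-0.275,0.096],[0,0,0]],
    [0,[0.465,-0.291,0.096],[0,0,0]],
    [0,[0.465,-0.291,0.096],[0,0,0]],
    [0,[0.471,-0.278,0.076],[0,0,0]],
    [0,[0.475,-0.269,0.062],[0,0,0]],
    [0,[0.475,-0.269,0.062],[0,0,0]],
  ],
)

```text
time: 8.88
tool_pos: [0.6727, -0.0188, 0.1427]
tool_rot: [-0.162, 0.801, 0.516, 0.256]
contact_force: [-0.1, 0.5, -0.9]
gripper_width: -0.001
grasp_force: 0.0
```

```bash
python3 -c "
from g import *
chk(.081,.1312);tip(-.082);lids()" 2>/dev/null
```

```text
t 8.88 h-h0 mm -20.1 s 0.0902 y -0.0815 Fa -1.0 F [-0.1  0.5 -0.9]
tip h [0.1407 0.1413 0.142 ]
wrist sq rim 925 0.1135 pad 63 0.1195
wrist rd rim 3980 0.1252 pad 1400 0.1314
```

>>> arm_command(
  rows=[
    [0,[0.0016,0.0035,-0.0055],[0,0,0]],
    [0,[0.0032,0.007,-0.011],[0,0,0]],
    [0,[0.0048,0.0104,-0.0164],[0,0,0]],
    [0,[0.0056,0.0121,-0.0191],[0,0,0]],
    [0,[0.0064,0.0138,-0.0218],[0,0,0]],
    [0,[0.0072,0.0156,-0.0246],[0,0,0]],
    [0,[0.008,0.0173,-0.0273],[0,0,0]],
    [0,[0.0089,0.019,-0.03],[0,0,0]],
    [0,[0.0097,0.0208,-0.0328],[0,0,0]],
    [0,[0.0105,0.0225,-0.0355],[0,0,0]],
    [0,[0.0113,0.0243,-0.0382],[0,0,0]],
    [0,[0.0121,0.026,-0.041],[0,0,0]],
  ],
)

```text
time: 9.98
tool_pos: [0.6777, -0.0131, 0.1334]
tool_rot: [-0.16, 0.801, 0.516, 0.256]
contact_force: [-5.7, -2.6, 5.4]
gripper_width: 0.003
grasp_force: 3.7
```

```bash
python3 -c "
from g import *
chk(.081,.1312);lids()" 2>/dev/null
```

```text
t 9.98 h-h0 mm -31.9 s 0.0908 y -0.0837 Fa 7.2 F [-5.7 -2.6  5.4]
wrist sq rim 227 0.1134 pad 0 nan
wrist rd rim 4302 0.1193 pad 1805 0.1256
```

Moving well: the round lid is 6 mm in from where it started.

>>> arm_command(
  rows=[
    [0,[0.0008,0.0017,-0.0027],[0,0,0]],
    [0,[0.0016,0.0035,-0.0055],[0,0,0]],
    [0,[0.0024,0.0052,-0.0082],[0,0,0]],
    [0,[0.0032,0.007,-0.011],[0,0,0]],
    [0,[0.0036,0.0078,-0.0123],[0,0,0]],
    [0,[0.004,0.0087,-0.0137],[0,0,0]],
  ],
)

```text
time: 10.53
tool_pos: [0.679, -0.0105, 0.1293]
tool_rot: [-0.16, 0.801, 0.516, 0.256]
contact_force: [-5.8, -2.6, 5.2]
gripper_width: -0.002
grasp_force: 3.6
```

```bash
python3 -c "
from g import *
chk(.081,.1312);lids()" 2>/dev/null
```

```text
t 10.53 h-h0 mm -36.9 s 0.0908 y -0.0837 Fa 7.0 F [-5.8 -2.6  5.2]
wrist sq rim 11 0.1131 pad 0 nan
wrist rd rim 4302 0.1143 pad 1959 0.1206
```

>>> arm_command(
  rows=[
    [0,[0.0004,0.0009,-0.0014],[0,0,0]],
    [0,[0.0008,0.0017,-0.0027],[0,0,0]],
    [0,[0.0012,0.0026,-0.0041],[0,0,0]],
    [0,[0.0016,0.0035,-0.0055],[0,0,0]],
    [0,[0.002,0.0043,-0.0068],[0,0,0]],
    [0,[0.002,0.0043,-0.0068],[0,0,0]],
  ],
)

```text
time: 11.08
tool_pos: [0.6792, -0.01, 0.1285]
tool_rot: [-0.16, 0.801, 0.517, 0.256]
contact_force: [-11.6, -7.0, 10.6]
gripper_width: 0.003
grasp_force: 7.7
```

```bash
python3 -c "
from g import *
chk(.081,.1312);lids()" 2>/dev/null
```

```text
t 11.08 h-h0 mm -37.9 s 0.0908 y -0.0838 Fa 15.2 F [-11.6  -7.   10.6]
wrist sq rim 1 0.1125 pad 0 nan
wrist rd rim 4317 0.1134 pad 1967 0.1198
```

>>> arm_command(
  rows=[
    [0,[0.0012,0.0026,-0.0041],[0,0,0]],
    [0,[0.0012,0.0026,-0.0041],[0,0,0]],
    [0,[-0.028,-0.061,0.096],[0,0,0]],
    [0,[-0.06,-0.13,0.205],[0,0,0]],
    [0,[-0.1,-0.21,0.33],[0,0,0]],
    [0,[-0.1,-0.21,0.33],[0,0,0]],
    [0,[-0.1,-0.21,0.33],[0,0,0]],
  ],
)

```text
time: 11.72
tool_pos: [0.6515, -0.0739, 0.2296]
tool_rot: [-0.157, 0.801, 0.516, 0.259]
contact_force: [-0.0, -0.1, -0.4]
gripper_width: 0.0
grasp_force: 0.0
```

```bash
python3 -c "
from g import *
go(w(-.1265,-.0667,.092),15);lids()" 2>/dev/null
```

```text
t 11.72 pos [ 0.6515 -0.0739  0.2296] F [-0.  -0.1 -0.4] j [-0.51  0.06  1.66  0.62  1.48 -0.15]
shift [-0.166 -0.208 -0.459] turn [-0.2    0.103 -0.005]
wrist sq rim 1415 0.1134 pad 447 0.1194
wrist rd rim 1352 0.1133 pad 416 0.1193
```

Both lids read the same height (0.1134), so both are home. Next is the slider.

>>> arm_command(
  rows=[
    [50,[-0.1,-0.12,0],[-0.07,0.035,0]],
    [50,[-0.166,-0.208,0],[-0.14,0.07,0]],
    [50,[-0.166,-0.208,-0.1],[-0.2,0.103,-0.005]],
    [50,[-0.166,-0.208,-0.2],[-0.2,0.103,-0.005]],
    [50,[-0.166,-0.208,-0.3],[-0.2,0.103,-0.005]],
    [50,[-0.166,-0.208,-0.4],[-0.2,0.103,-0.005]],
    [50,[-0.166,-0.208,-0.46],[-0.2,0.103,-0.005]],
    [50,[-0.166,-0.208,-0.46],[-0.2,0.103,-0.005]],
    [50,[-0.166,-0.208,-0.46],[-0.2,0.103,-0.005]],
  ],
)

```text
time: 12.52
tool_pos: [0.5983, -0.1323, 0.0842]
tool_rot: [-0.076, 0.837, 0.532, 0.107]
contact_force: [0.2, 0.4, 0.3]
gripper_width: 0.582
grasp_force: 0.0
```

```bash
cat >> g.py <<'E'
def grip(pic=None):
    f=vision.grab_frame("wrist");P=pts(f);A=np.stack([ex,ey]);L=np.concatenate([(P[...,:2]-O)@A.T,P[...,2:]],-1)
    s=monitor.state();p=s["tool_pos"];print("t",round(s["time"],2),"tcp st",(A@(p[:2]-O)).round(4),p[2].round(4),"w",s["gripper_width"],"F",s["contact_force"].round(1))
    m=(L[...,2]>.06)&(L[...,2]<.085)&(abs(L[...,0]+.12)<.08)&(abs(L[...,1])<.11)
    k,l,st,_=cv2.connectedComponentsWithStats(m.astype(np.uint8))
    for i in range(1,k):
        if st[i,4]>30:Q=L[l==i];print("comp",st[i],np.percentile(Q,[1,50,99],axis=0).round(4).tolist())
    if pic: cv2.imwrite(pic,f["color"][...,::-1])
    return L,f
E
python3 -c "
from g import *
L,f=grip('pics/w3.png')
m=(abs(L[...,0]+.134)<.04)&(abs(L[...,1]+.0667)<.06)&(L[...,2]>.085)&(L[...,2]<.2)
print('tip z',np.sort(L[...,2][m])[[0,5,30]]);Q=L[m&(L[...,2]<.125)];print(Q.min(0),Q.max(0))"
```

```text
t 12.57 tcp st [-0.1244 -0.0638] 0.0866 w 0.585795109638848 F [ 0.6  0.6 -0.1]
comp [115 150  29  34 778] [[-0.0973, 0.0185, 0.0607], [-0.0849, 0.0264, 0.0657], [-0.075, 0.0358, 0.0677]]
comp [ 245  188   35   90 3049] [[-0.1604, -0.078, 0.0683], [-0.1314, -0.0664, 0.0711], [-0.1025, -0.0549, 0.0729]]
tip z [0.11176879 0.11206764 0.1134495 ]
[-0.14420383 -0.10081052  0.11176879] [-0.12084953 -0.02531885  0.12499971]
```

View pics/w3.png

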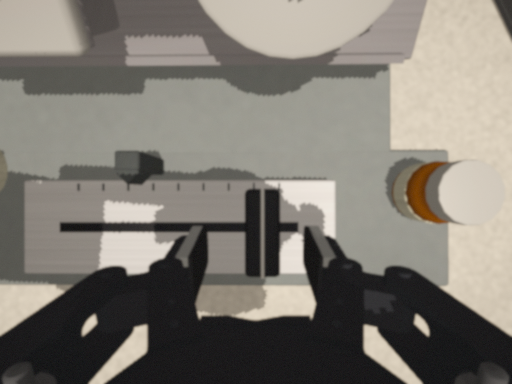

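The fingers straddle the grip: its line is at (263,232) and the fingertips are at about (200,235) and (315,235). The marker is at (138,166). I'll check camera clearance before lowering.

```bash
python3 -c "
from g import *
f=vision.grab_frame('wrist');c=-f['R'].T@f['t'];print(ex@(c[:2]-O),ey@(c[:2]-O),c[2])"
```

```text
-0.10429422309420985 -0.06542094717712174 0.26705706907835014
```

>>> arm_command(
  rows=[
    [50,[0,0,-0.08],[0,0,0]],
    [50,[0,0,-0.14],[0,0,0]],
    [50,[0,0,-0.18],[0,0,0]],
    [50,[0,0,-0.2],[0,0,0]],
    [50,[0,0,-0.2],[0,0,0]],
  ],
)

```text
time: 13.03
tool_pos: [0.5997, -0.1338, 0.0268]
tool_rot: [-0.074, 0.837, 0.532, 0.108]
contact_force: [0.3, 0.1, 0.5]
gripper_width: 0.583
grasp_force: 0.0
```

```bash
python3 -c "
from g import *
L,f=grip()
m=(abs(L[...,0]+.134)<.04)&(abs(L[...,1]+.0667)<.06)&(L[...,2]>.085)&(L[...,2]<.2)"
```

```text
t 13.08 tcp st [-0.125  -0.0647] 0.0278 w 0.5874640749668364 F [ 0.3 -0.3  0.5]
comp [  52  132   43   48 1637] [[-0.0974, 0.0183, 0.0604], [-0.0851, 0.0261, 0.0657], [-0.0752, 0.0359, 0.0675]]
comp [ 235  185   50  128 6089] [[-0.1603, -0.0781, 0.0686], [-0.1311, -0.0666, 0.0712], [-0.1028, -0.0551, 0.0729]]
comp [165 225  43  70 981] [[-0.1481, -0.0397, 0.0614], [-0.1293, -0.0392, 0.075], [-0.1218, -0.0261, 0.0848]]
comp [304 225  43  73 994] [[-0.1484, -0.1029, 0.0608], [-0.1296, -0.0899, 0.0748], [-0.122, -0.0892, 0.0846]]
```

>>> arm_command(
  rows=[
    [40,[0,0,0],[0,0,0]],
    [32,[0,0,0],[0,0,0]],
    [26,[0,0,0],[0,0,0]],
    [22,[0,0,0],[0,0,0]],
    [20,[0,0,0],[0,0,0]],
    [20,[0,0,0],[0,0,0]],
    [20,[0,0,0],[0,0,0]],
  ],
)

```text
time: 13.67
tool_pos: [0.601, -0.1346, 0.0289]
tool_rot: [-0.072, 0.837, 0.532, 0.109]
contact_force: [-0.6, -1.8, 6.1]
gripper_width: 0.265
grasp_force: 59.1
```

```bash
python3 -c "
from g import *
L,f=grip()"
```

```text
t 13.72 tcp st [-0.1251 -0.0656] 0.0289 w 0.2621838652999675 F [-1.1 -1.3  6. ]
comp [  52  133   42   46 1565] [[-0.0974, 0.0184, 0.0603], [-0.0851, 0.026, 0.0657], [-0.0755, 0.036, 0.0675]]
comp [ 199  185  115  126 7156] [[-0.1601, -0.089, 0.0642], [-0.129, -0.0657, 0.0713], [-0.1024, -0.0427, 0.0837]]
```

>>> arm_command(
  rows=[
    [20,[-0.03,0.014,0],[0,0,0]],
    [20,[-0.065,0.03,0],[0,0,0]],
    [20,[-0.1,0.047,0],[0,0,0]],
    [20,[-0.135,0.063,0],[0,0,0]],
    [20,[-0.17,0.079,0],[0,0,0]],
    [20,[-0.205,0.095,0],[0,0,0]],
    [20,[-0.24,0.112,0],[0,0,0]],
    [20,[-0.265,0.123,0],[0,0,0]],
    [20,[-0.281,0.131,0],[0,0,0]],
    [20,[-0.281,0.131,0],[0,0,0]],
    [20,[-0.281,0.131,0],[0,0,0]],
  ],
)

```text
time: 14.63
tool_pos: [0.5157, -0.095, 0.0288]
tool_rot: [-0.072, 0.836, 0.532, 0.109]
contact_force: [-3.4, -1.1, 8.5]
gripper_width: 0.265
grasp_force: 62.4
```

```bash
python3 -c "
from g import *
L,f=grip('pics/w4.png')"
```

```text
t 14.68 tcp st [-0.1253  0.0284] 0.0288 w 0.26811370681451385 F [-3.9 -1.1  8. ]
comp [ 239  132   35   47 1319] [[-0.0969, 0.0193, 0.0638], [-0.0849, 0.0278, 0.0659], [-0.0754, 0.0363, 0.0676]]
comp [ 199  185  115  126 7133] [[-0.1603, 0.0049, 0.0642], [-0.1293, 0.0283, 0.0713], [-0.103, 0.0513, 0.0837]]
```

View pics/w4.png

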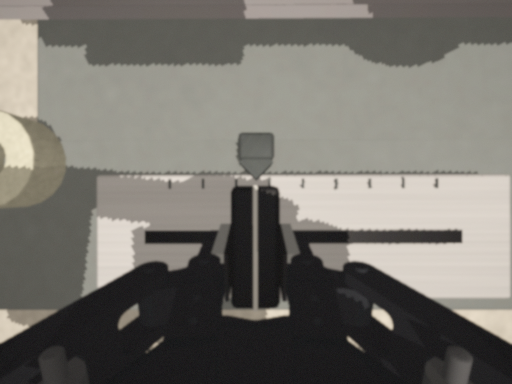

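The marker nose is at column 256 and the grip's white line at column 255, so they line up. I'll release and go straight up.

>>> arm_command(
  rows=[
    [30,[0,0,0],[0,0,0]],
    [40,[0,0,0],[0,0,0]],
    [50,[0,0,0],[0,0,0]],
    [50,[0,0,0],[0,0,0]],
    [50,[0,0,0.05],[0,0,0]],
    [50,[-0.01,-0.02,0.12],[0,0,0]],
    [50,[-0.02,-0.04,0.22],[0,0,0]],
    [50,[-0.03,-0.07,0.33],[0,0,0]],
    [50,[-0.03,-0.07,0.33],[0,0,0]],
    [50,[-0.03,-0.07,0.33],[0,0,0]],
    [50,[-0.03,-0.07,0.33],[0,0,0]],
  ],
)

```text
time: 15.6
tool_pos: [0.5063, -0.1155, 0.1257]
tool_rot: [-0.073, 0.837, 0.532, 0.108]
contact_force: [0.1, 0.0, -1.1]
gripper_width: 0.584
grasp_force: 0.0
```

```bash
python3 -c "
from g import *
L,f=grip();lids()" 2>/dev/null
```

```text
t 15.65 tcp st [-0.1477  0.029 ] 0.1248 w 0.5844260034705983 F [ 0.1  0.4 -0.5]
comp [246 129  22  28 487] [[-0.0966, 0.0188, 0.0629], [-0.0849, 0.028, 0.0658], [-0.0756, 0.0364, 0.0676]]
comp [ 242  160   29   74 2078] [[-0.161, 0.0166, 0.0687], [-0.1316, 0.0281, 0.0712], [-0.1028, 0.0397, 0.073]]
wrist sq rim 0 nan pad 0 nan
wrist rd rim 0 nan pad 0 nan
```

The grip's middle is at y = 28.1 mm and the marker's at 27.6 mm. The lids were last measured home and haven't been touched since, and the arm is clear.

```bash
python3 -c "
from g import *
print(manip.job_done())"
```

```text
the job is handed in; nothing more can be done
None
```

Both lids are pressed home, the slider grip lines up with the marker to within about 1 mm by the wrist camera, and the job was handed in with the arm clear; no verdict came back.

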